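# Load the wire spool on the brake stand and hold it down for the keeper clip

### The job

Load the wire brake stand: slide the full spool of copper wire up off its post on the wooden rack, lower it upright over the stand's spindle and press it down against the sprung brake plate, without bottoming the plate, until the keeper groove near the spindle's tip stands well clear above the spool. Finish while still holding it pressed there, with a steady 11 N or so on the spring, so that I can slip the keeper clip into the groove. Leave the nearly empty spool on its post and the other things on the bench where they are.

Things in the scene. Friction and masses are not known exactly. Their poses are not given: they have to be found in the camera images.
- full_spool: The spool to load: a white plastic spool wound with copper wire almost out to its flanges (winding 47 mm across). Flanges 56 mm in diameter and 5 mm thick at both ends, whole spool 44 mm high, round bore 15 mm right through; mass 0.16 to 0.26 kg. It stands upright on one of the two rack posts. Origin: centre of its underside; z along its axis, up. It can be gripped across the flanges from above (56 mm).
- spent_spool: The nearly empty spool on the other rack post: same flanges, height and bore, but the copper winding is only 27 mm across. Stays where it is. Origin: centre of its underside.
- spool_rack: Fixed wooden rack board, 75 mm (its x) by 165 mm (its y), 18 mm thick, lying flat, with two upright steel posts of 11 mm diameter at y = +40 mm and y = -40 mm from its origin; the post tips stand 75 mm above the bench and are bevelled. A spool rests on the board, so its top is 62 mm above the bench. There is free room for fingers on the x sides of a spool; between the two spools the gap is 24 mm. Origin: centre of the underside of the board, z up.
- brake_stand: Fixed wire brake stand: grey round base 96 mm across and 12 mm high with a boss to 24 mm; a steel spindle of 11 mm diameter rises from its middle with a bevelled tip 104.5 mm above the bench. A thin guide rod with a wire eye, 84 mm high, stands at x = -85 mm of the stand (its front) on a flat arm; a small open keeper clip lies on the base at x = +33 mm. Origin: centre of the underside of the base on the spindle's axis, z up.
- brake_plate (a joint): Travel in m of the sprung brake plate, a cork-faced round disc 51 mm across that slides on the spindle: 0 as found, its top then 55 mm above the bench; grows as it is pressed down; 0.022 is bottomed. The spring pushes back with about 2.5 N at 0 and 0.7 N more per mm (11 N at 12 mm travel). The weight of a spool counts in that force.
- groove (a point): Middle of the keeper groove round the spindle, 93.5 mm above the bench: a neck 4 mm wide, 7 mm in diameter, from 91.5 to 95.5 mm height. A spool that only rests on the plate covers it; it is clear once the plate has been pressed down by more than 7.5 mm.
- cutters: Blue-handled side cutters lying on the bench, 107 x 61 x 12 mm. Origin: centre of the underside.
- wheel_tray: Open card lid holding small polishing wheels, 62 x 86 x 18 mm. Origin: centre of the underside. Beside it stands part of the room to steer clear of: a motor pole with a hanging flexible shaft (x 0.37 to 0.60, y above 0.37 m; higher than 0.39 m it leans in to y 0.27) and a lamp hood (x above 0.62, y above 0.24 m, underside 0.24 m up).
- loupe: Small black folding loupe, 39 x 21 x 21 mm. Origin: centre of the underside.
Things that resemble listed ones, but are neither listed nor needed, are in the scene too. What is shaped like the full_spool but purple is not meant.

How it is judged:
By the outcome, as a careful person would: the job done as asked, in the order asked, and still so for the second after the job is handed in, while the arm keeps its last pose, push and grip.
It also fails if it takes over 51 s, if anything falls off the work surface, if the arm or the gripper's body presses on something with over 40 N, if the wrist force passes 120 N, or if a joint passes its speed limit or range.

### The arm

A 7-joint arm with a two-finger parallel gripper is mounted at the origin on a cart in front of the work surface, level with it; the furniture and walls round the work are solid. World frame = base frame: x ahead of the robot, y to its left, z up, the work surface at z = 0. Lengths are in m, angles in degrees, forces in N, time in s.
With the tool pointing down it reaches from about 0.425 to 0.875 m from the base axis. Payload 4.7 kg.
Tool frame: the origin (TCP) lies on the front face of the gripper's body, between the roots of the fingers; the fingertips stand 70 mm ahead of it and the grasp point (between the pads) lies 51 mm ahead of it; z points along the fingers, y is the direction in which the jaws open and shut (so a half turn about z gives the same grasp; the last joint's range is limited). The gripper opens to 87 mm and grips with 3 to 60 N. Pads are 19 mm wide; open, the fingers measure 117 mm over their backs; the gripper's body (75 mm by 190 mm) begins 51 mm behind the grasp point.
Start: joints at [69.792, 18.392, -4.016, 83.108, 1.295, 78.541, -3.26], TCP at [0.233, -0.607, 0.292] pointing down, gripper open.
Joint ranges: [-163.93, 163.93], [-17.29, 119.83], [-79.2, 71.16], [3.27, 140.29], [-89.18, 269.18], [5.43, 117.66], [-154.24, 154.24]. Speed limits (degrees/s): [147.25, 147.25, 180, 180, 180, 180, 180].

### API

Orientations are given as [roll, pitch, yaw] about the fixed x, y, z axes, in that order (R = Rz(yaw) Ry(pitch) Rx(roll)).
In Python, from cell import env gives the robot as it stands.
- The arm moves only by the tool drive_tool, never from a script. Its argument "commands" is a list of rows, each a list of 7 numbers: the shift along the tool's x, y, z in cm, then the turn, a rotation vector about the tool's x, y, z in degrees, then the opening, from 0 (shut) to 1 (fully open). In form: [[tx, ty, tz, rx, ry, rz, hand], ...]. A call has 1 to 20 rows; each row shifts and turns the commanded pose from where the row before left it, along the tool's axes as they then stand; what a row does not reach is not made up. A row lasts 1/12 s, in which the tool goes at most 41.7 mm and 7.16 degrees, less where a joint would pass 70% of its speed; a pose out of reach is approached as far as the arm can. A call is refused whole if a number of a shift passes 4.17 or a number of a turn 7.16, either way. A call with a gripper value outside its range is refused whole. The fingers move at their own pace and stop on an object; "force" is the grip in N (left out, the last holds). Time passes only in rows, so rows that do not move let the fingers close. It gives the time, the measured TCP pose, the force and the opening at its end, in the units of the state.
- env.get_obs(): the state, without advancing time (a new reading comes with each control period).
- env.read_camera(name): name is "side" or "top" or "wrist"; returns a dict with "img" (384x512x3 uint8, blue, green, red), "mtx" (3x3 intrinsics, pixels), "pose" (4x4, takes a point from camera to world coordinates). Camera axes: x right, y down, z forward; pixel columns grow to the right and rows downward; lengths in m; the calibration is good to about 2 mm. The wrist camera is an equidistant fisheye: a pixel r from the principal point sees the ray r / f radians off the axis. A picture is of the moment at which its call begins. There is no depth.
- env.sign_off(): hands the job in, once; it reports no verdict.
The state is a dict: "time_s": time; "qpos": joint angles; "joint_velocities": joint speeds; "effort": joint torques, N m; "tool_pos": TCP position; "tool_rot": TCP orientation; "force": force on the tool from outside, world axes, zero at the start; "wrist_torque": the same for the moment, N m; "grip_width": finger opening in m.
Only numpy, scipy, OpenCV 4.12 (cv2) and the standard library are available. Lean on these libraries where they do the work, as an engineer would, in place of code of your own. Each camera call takes 0.05 s, during which the arm holds its last target.

## Working session

There is one attempt and no reset: what is moved stays moved. The work goes in short steps, Python scripts to look and compute and a tool call to move; the robot and the scene stay as the last step left them, time stands still between calls to the robot, and variables do not carry over. Pictures are saved under pics/ and viewed, and the job is handed in when it is done.

Besides the shell and the picture viewer there is one more tool, called after ">>>" as a command line: name --pt "numbers of a row" for each row, then --argument value for the rest. drive_tool: Moves the arm, as the interface text tells. Its arguments: {"type":"object","properties":{"commands":{"type":"array"},"force":{"type":"number"}},"required":["commands"]}

```bash
mkdir -p pics; ls; cat > h.py <<'E'
import numpy as np, cv2
from cell import env
def snap(n,tag):
    c=env.read_camera(n); cv2.imwrite(f'pics/{tag}.png',c['img']); np.savez(f'pics/{tag}.npz',mtx=c['mtx'],pose=c['pose']); return c
E
python3 - <<'E'
from h import *
np.set_printoptions(precision=4,suppress=True)
for n in ['side','top','wrist']:
    c=snap(n,n+'0'); print(n,c['mtx'],c['pose'])
print(env.get_obs())
E
```

```text
pics
side [[464.8887   0.     257.7505]
 [  0.     464.8887 192.3422]
 [  0.       0.       1.    ]] [[ 0.9809 -0.0779  0.1784  0.3458]
 [-0.1946 -0.3723  0.9075 -1.0254]
 [-0.0043 -0.9248 -0.3804  0.5214]
 [ 0.      0.      0.      1.    ]]
top [[366.9954   0.     259.1927]
 [  0.     366.9954 188.2545]
 [  0.       0.       1.    ]] [[-0.0196 -0.9806  0.1951  0.3872]
 [-0.9991  0.0267  0.0339 -0.007 ]
 [-0.0385 -0.1942 -0.9802  1.0579]
 [ 0.      0.      0.      1.    ]]
wrist [[297.3186   0.     256.4378]
 [  0.     297.3186 190.5209]
 [  0.       0.       1.    ]] [[ 0.3587 -0.9037 -0.2338  0.297 ]
 [-0.9334 -0.3474 -0.0896 -0.5838]
 [-0.0003  0.2504 -0.9681  0.3823]
 [ 0.      0.      0.      1.    ]]
{'time_s': 0.15, 'qpos': array([69.7932, 18.4299, -4.0152, 83.16  ,  1.2948, 78.5401, -3.2597]), 'joint_velocities': array([ 0.0746, -0.171 , -0.0649, -0.1583,  0.0065, -0.0429, -0.035 ]), 'effort': array([  0.0003, -49.1795,  -0.4043, -31.2879,  -0.0638,   0.0404,
         0.0001]), 'tool_pos': array([ 0.2329, -0.6065,  0.2914]), 'tool_rot': array([-179.9151,    0.0049,   21.0163]), 'force': array([-0.8663,  0.2617, -0.16  ]), 'wrist_torque': array([-0.0191, -0.0014,  0.0119]), 'grip_width': 0.08724812416505238}
```

View images.

View pics/side0.png

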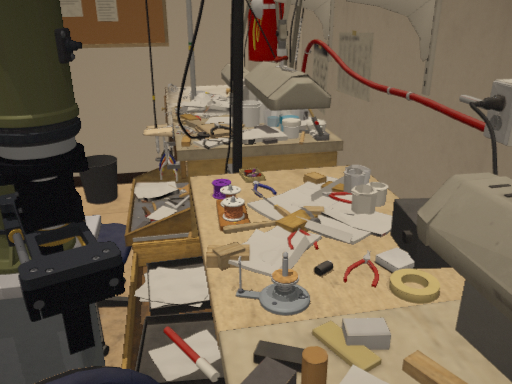

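View pics/top0.png

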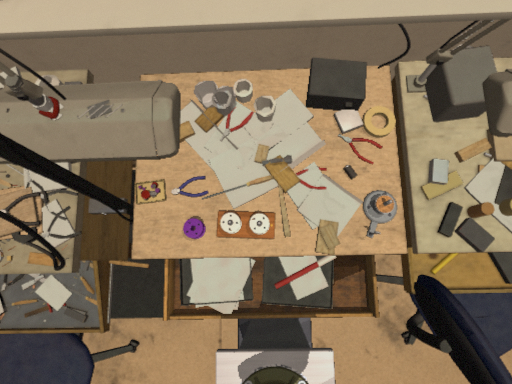

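View pics/wrist0.png

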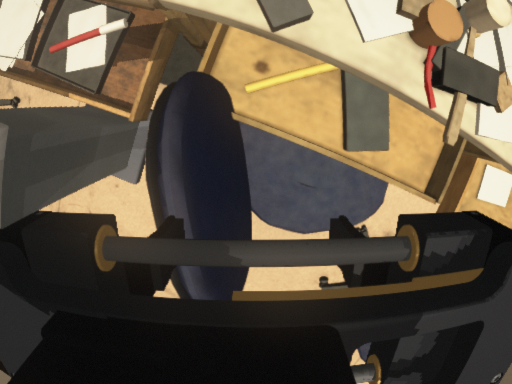

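```bash
python3 - <<'E'
import cv2,numpy as np
s=cv2.imread('pics/side0.png');t=cv2.imread('pics/top0.png')
a=cv2.resize(s[170:250,195:275],(400,400),interpolation=2);b=cv2.resize(t[190:260,185:285],(400,280),interpolation=2)
c=cv2.resize(s[240:320,225:325],(400,320),interpolation=2);d=cv2.resize(t[175:245,345:415],(280,280),interpolation=2)
o=np.zeros((600,800,3),np.uint8);o[:300,:400]=cv2.resize(a,(400,300));o[:280,400:]=b;o[300:600,:400]=c[:300];o[300:580,400:680]=d
cv2.imwrite('pics/crop0.png',o)
E
```

```text
(no output)
```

View pics/crop0.png

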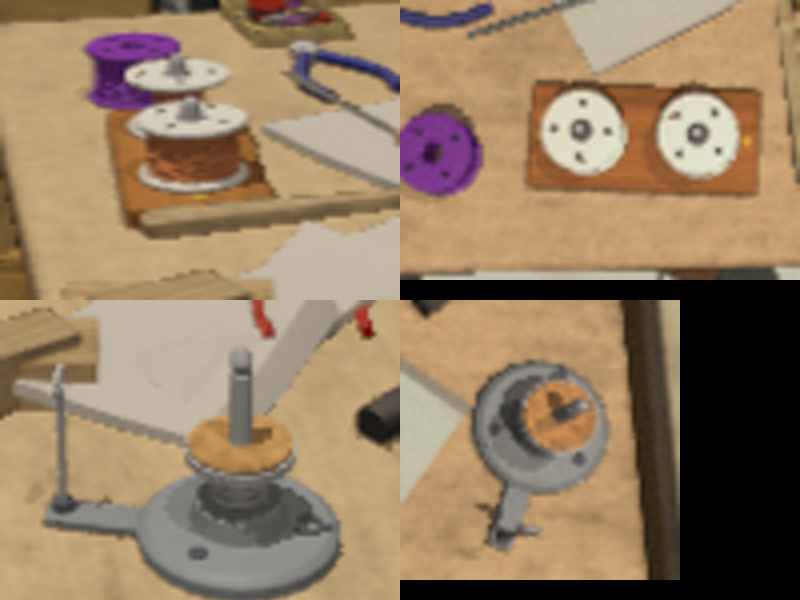

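```bash
cat >> h.py <<'E'
def load(tag): 
    d=np.load(f'pics/{tag}.npz'); return cv2.imread(f'pics/{tag}.png'),d['mtx'],d['pose']
def ray(uv,K,T):
    d=np.linalg.inv(K)@np.array([uv[0],uv[1],1.]); return T[:3,3],T[:3,:3]@d
def onz(uv,K,T,z):
    o,d=ray(uv,K,T); return o+d*(z-o[2])/d[2]
def proj(p,K,T):
    q=T[:3,:3].T@(np.asarray(p)-T[:3,3]); q=K@q; return q[:2]/q[2]
E
python3 - <<'E'
from h import *
np.set_printoptions(precision=4,suppress=True)
t,K,T=load('top0')
g=t.astype(int); hsv=cv2.cvtColor(t,cv2.COLOR_BGR2HSV)
m=((hsv[...,1]<50)&(hsv[...,2]>150)).astype(np.uint8)
m[:, :215]=0;m[:,276:]=0;m[:208]=0;m[239:]=0
m=cv2.morphologyEx(m,cv2.MORPH_CLOSE,np.ones((5,5)))
for c in cv2.findContours(m,0,1)[0]:
    if cv2.contourArea(c)<100: continue
    e=cv2.fitEllipse(c); print('flange',e,onz(e[0],K,T,.062))
# rack board
b=((hsv[...,0]<14)&(hsv[...,1]>110)&(hsv[...,2]<190)).astype(np.uint8); b[:, :210]=0;b[:,282:]=0;b[:205]=0;b[244:]=0
b=cv2.morphologyEx(b|m,cv2.MORPH_CLOSE,np.ones((5,5)))
c=max(cv2.findContours(b,0,1)[0],key=cv2.contourArea); r=cv2.minAreaRect(c); print('rack',r,onz(r[0],K,T,.018),[onz(p,K,T,.018)[:2] for p in cv2.boxPoints(r)])
# cork
k=((hsv[...,1]>110)&(hsv[...,0]<22)&(hsv[...,2]>150)).astype(np.uint8)
k2=np.zeros_like(k);k2[190:214,370:396]=k[190:214,370:396]
c=max(cv2.findContours(k2,0,1)[0],key=cv2.contourArea);print(cv2.contourArea(c),cv2.minEnclosingCircle(c),cv2.boundingRect(c)); 
e=cv2.fitEllipse(cv2.convexHull(c));print('cork',e,onz(e[0],K,T,.055))
np.save('pics/m.npy',k2)
s,K2,T2=load('side0')
big=cv2.resize(s[245:315,230:315],None,fx=8,fy=8,interpolation=cv2.INTER_CUBIC);cv2.imwrite('pics/sp.png',big)
big=cv2.resize(t[180:245,355:405],None,fx=9,fy=9,interpolation=cv2.INTER_CUBIC);cv2.imwrite('pics/tp.png',big)
E
```

```text
flange ((259.08624267578125, 223.35198974609375), (18.482900619506836, 19.390430450439453), 157.8690948486328) [0.4882 0.0297 0.062 ]
flange ((230.46755981445312, 222.7362823486328), (18.83360481262207, 19.88291358947754), 135.05128479003906) [0.4917 0.1077 0.062 ]
rack ((245.57278442382812, 224.2530517578125), (56.86732482910156, 26.435392379760742), 2.38594388961792) [0.491  0.0697 0.018 ] [array([0.4589, 0.1523]), array([0.5342, 0.1493]), array([ 0.5233, -0.0134]), array([ 0.4487, -0.0082])]
135.5 ((384.5, 203.5), 8.746527671813965) (376, 196, 18, 16)
cork ((384.4779052734375, 203.6721954345703), (16.35875129699707, 17.38670539855957), 125.0914535522461) [ 0.5346 -0.3135  0.055 ]
```

View pics/sp.png

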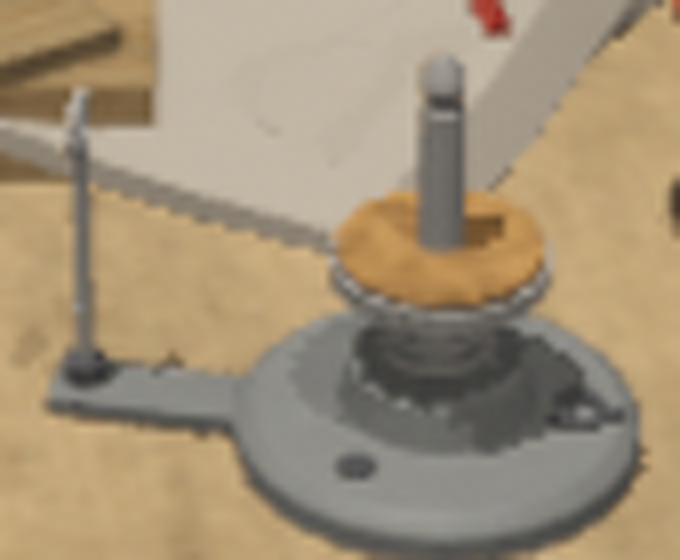

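View pics/tp.png

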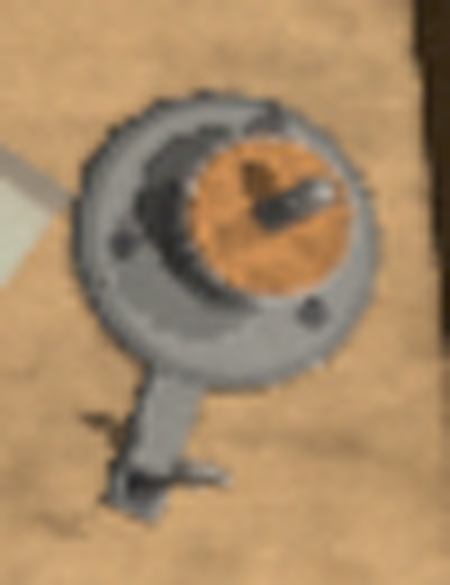

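```bash
python3 - <<'E'
from h import *
np.set_printoptions(precision=4,suppress=True)
t,K,T=load('top0'); s,K2,T2=load('side0')
f=lambda x,y,k,ox,oy:((x+.5)/k-.5+ox,(y+.5)/k-.5+oy)
print('cork',onz(f(270,218,9,355,180),K,T,.055))
print('base',onz(f(227,242,9,355,180),K,T,.012))
print('tip',onz(f(325,190,9,355,180),K,T,.1035))
print('side groove',onz(f(442,102,8,230,245),K2,T2,.0935), 'cork',onz(f(440,248,8,230,245),K2,T2,.055),'base',onz(f(437,428,8,230,245),K2,T2,.012))
print('rod base top',onz(f(140,482,9,355,180),K,T,.012),'side',onz(f(85,368,8,230,245),K2,T2,.015))
# side flange of full spool & post tip
hsv=cv2.cvtColor(s,cv2.COLOR_BGR2HSV)
big=cv2.resize(s[175:235,205:265],None,fx=9,fy=9,interpolation=cv2.INTER_CUBIC);cv2.imwrite('pics/rs.png',big)
big=cv2.resize(t[200:245,205:285],None,fx=9,fy=9,interpolation=cv2.INTER_CUBIC);cv2.imwrite('pics/rt.png',big)
E
```

```text
cork [ 0.5343 -0.3136  0.055 ]
base [ 0.5333 -0.3127  0.012 ]
tip [ 0.5349 -0.3152  0.1035]
side groove [ 0.5343 -0.317   0.0935] cork [ 0.5345 -0.317   0.055 ] base [ 0.5324 -0.3257  0.012 ]
rod base top [ 0.4586 -0.2797  0.012 ] side [ 0.4556 -0.2898  0.015 ]
```

View pics/rs.png

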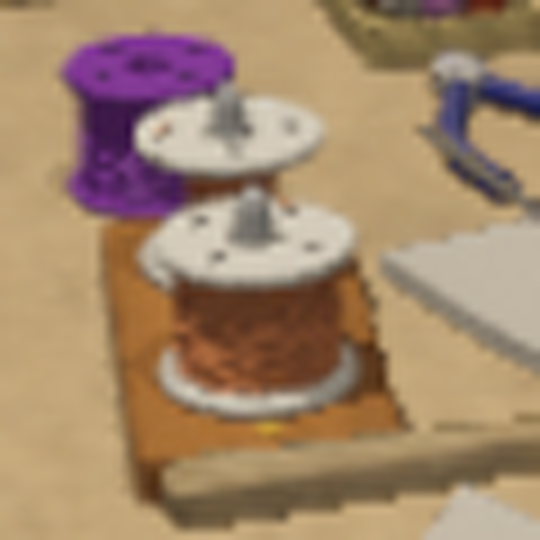

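View pics/rt.png

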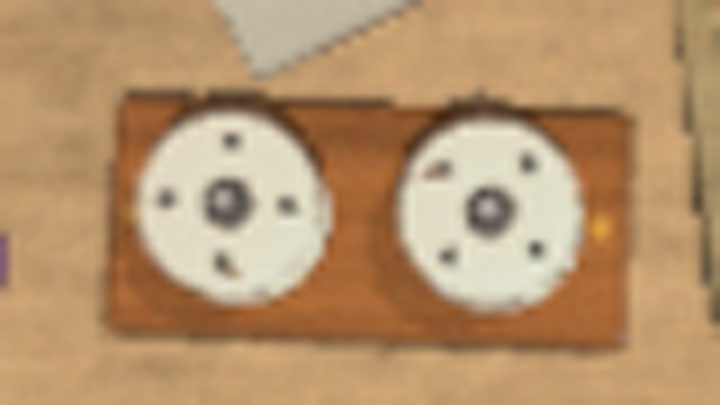

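Candidates: white spools at top (259,223)/side (233,208) and at top (230,223)/side (231,192), and a purple one at top (194,228). The crop shows the nearer white one at top (259,223) carries the wide copper winding, so that is the full spool. The far one has a thin core. I measure the spool at about (0.488, 0.030) and the spindle at about (0.5345, -0.3155).

>>> drive_tool --pt "0 0 0 0 0 -4.15 1" --pt "0 0 0 0 0 -4.15 1" --pt "0 0 0 0 0 -4.15 1" --pt "0 0 0 0 0 -4.15 1" --pt "0 0 0 0 0 -4.15 1" --pt "0 0 0 0 0 -4.15 1" --pt "0 0 0 0 0 -4.15 1" --pt "0 0 0 0 0 -4.15 1" --pt "0 0 0 0 0 -4.15 1" --pt "0 0 0 0 0 -4.15 1" --pt "0 0 0 0 0 -4.15 1" --pt "0 0 0 0 0 -4.15 1" --pt "0 0 0 0 0 -4.15 1" --pt "0 0 0 0 0 -4.15 1" --pt "0 0 0 0 0 -4.15 1" --pt "0 0 0 0 0 -4.15 1" --pt "0 0 0 0 0 0 1"

```text
time_s: 1.57
tool_pos: [0.2329, -0.6067, 0.2918]
tool_rot: [-180.0, -0.0, 87.5]
force: [-0.2, 0.0, -1.0]
grip_width: 0.087
```

>>> drive_tool --pt "1.6 0.6 0 0 0 0 1" --pt "3.2 1.1 0 0 0 0 1" --pt "3.4 1.2 0.2 0 0 0 1" --pt "3.4 1.2 0.2 0 0 0 1" --pt "3.4 1.2 0.2 0 0 0 1" --pt "3.4 1.2 0.2 0 0 0 1" --pt "3.4 1.2 0.2 0 0 0 1" --pt "3.4 1.2 0.2 0 0 0 1" --pt "3.4 1.2 0.2 0 0 0 1" --pt "3.4 1.2 0.2 0 0 0 1" --pt "3.4 1.2 0.2 0 0 0 1" --pt "3.4 1.2 0.2 0 0 0 1" --pt "3.4 1.2 0.2 0 0 0 1" --pt "3.4 1.2 0.2 0 0 0 1" --pt "3.4 1.2 0.2 0 0 0 1" --pt "3.4 1.2 0.2 0 0 0 1" --pt "3.4 1.2 0.2 0 0 0 1" --pt "3.4 1.2 0.2 0 0 0 1" --pt "3.2 1.1 0.2 0 0 0 1" --pt "1.6 0.6 0 0 0 0 1"

```text
time_s: 3.23
tool_pos: [0.4882, 0.0271, 0.2583]
tool_rot: [180.0, -0.1, 87.6]
force: [0.0, -0.2, 0.4]
grip_width: 0.0873
```

>>> drive_tool --pt "0 0 0 0 0 0 1" --pt "0 0 0 0 0 0 1" --pt "0 0 0 0 0 0 1"

```text
time_s: 3.48
tool_pos: [0.4874, 0.0213, 0.258]
tool_rot: [-180.0, 0.0, 87.3]
force: [0.7, -0.7, 0.6]
grip_width: 0.0869
```

```bash
python3 - <<'E'
from h import *
np.set_printoptions(precision=4,suppress=True)
snap('wrist','wrist1');snap('side','side1');print(env.get_obs())
E
```

```text
{'time_s': 3.5833, 'qpos': array([ 43.7403,   2.1484, -49.732 , 106.7391,   1.7759,  71.909 ,
        -9.2927]), 'joint_velocities': array([ 0.159 , -0.1063, -0.1535, -0.137 , -0.084 , -0.1522,  0.0307]), 'effort': array([ -0.3585, -22.1896,  -1.1237, -30.3686,  -0.0927,   0.0225,
        -0.0021]), 'tool_pos': array([0.4874, 0.0207, 0.2581]), 'tool_rot': array([-179.9787,    0.0528,   87.2316]), 'force': array([-0.085 , -0.3406, -0.1388]), 'wrist_torque': array([-0.0325, -0.0649, -0.0238]), 'grip_width': 0.08704360480161837}
```

View pics/wrist1.png

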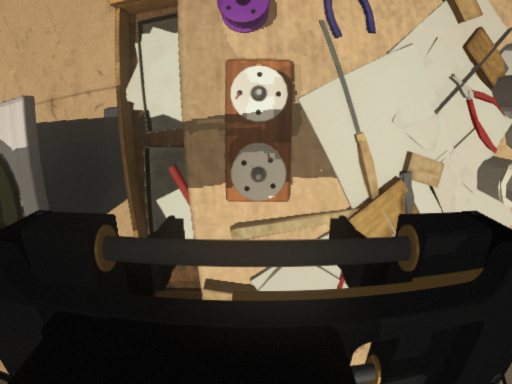

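```bash
cat >> h.py <<'E'
def fray(uv,K,T,z):
    d=(np.array(uv)-K[:2,2])/K[0,0]; r=np.hypot(*d); v=np.array([*(d/r*np.sin(r)),np.cos(r)]); w=T[:3,:3]@v; o=T[:3,3]; return o+w*(z-o[2])/w[2]
E
python3 - <<'E'
from h import *
np.set_printoptions(precision=4,suppress=True)
s,K,T=load('wrist1')
hsv=cv2.cvtColor(s,cv2.COLOR_BGR2HSV)
m=((hsv[...,1]<50)&(hsv[...,2]>75)).astype(np.uint8)
for (x0,x1,y0,y1) in [(225,295,138,206),(225,295,62,128)]:
    k=np.zeros_like(m);k[y0:y1,x0:x1]=m[y0:y1,x0:x1]
    c=max(cv2.findContours(k,0,1)[0],key=cv2.contourArea);e=cv2.fitEllipse(cv2.convexHull(c));print(e,fray(e[0],K,T,.062))
print('posttip',fray((258.5,175),K,T,.075),fray((259,93),K,T,.075))
cv2.imwrite('pics/w1.png',cv2.resize(s[130:210,215:305],None,fx=7,fy=7,interpolation=2))
E
```

```text
((256.7622375488281, 157.94459533691406), (12.020426750183105, 19.92306137084961), 78.86190795898438) [0.4894 0.0457 0.062 ]
((258.4249267578125, 92.64100646972656), (53.82965850830078, 55.87702178955078), 84.33228302001953) [0.4939 0.1089 0.062 ]
posttip [0.4903 0.0313 0.075 ] [0.4943 0.1076 0.075 ]
```

View pics/w1.png

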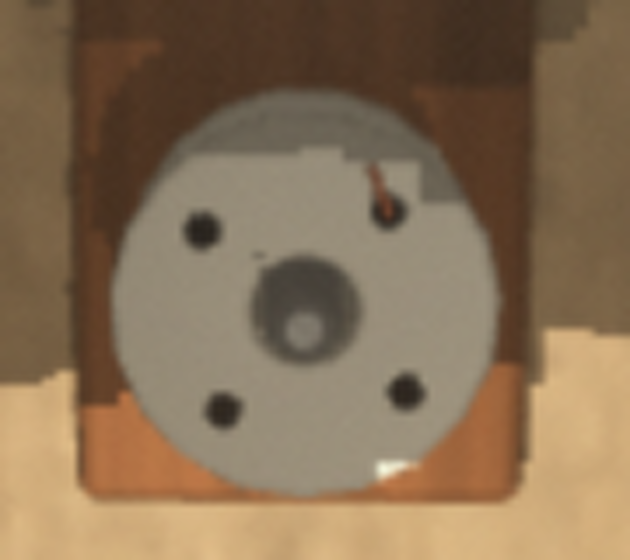

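```bash
python3 - <<'E'
from h import *
np.set_printoptions(precision=4,suppress=True)
s,K,T=load('wrist1')
print(fray((258.6,171.6),K,T,.062),fray((258.5,177),K,T,.075),fray((258.5,173.8),K,T,.062))
E
```

```text
[0.4905 0.032  0.062 ] [0.4902 0.0294 0.075 ] [0.4903 0.0298 0.062 ]
```

>>> drive_tool --pt "0.5 0.1 0.5 0 0 0 1" --pt "0.5 0.1 1 0 0 0 1" --pt "0 0 1.5 0 0 0 1" --pt "0 0 1.5 0 0 0 1" --pt "0 0 1.5 0 0 0 1" --pt "0 0 1.5 0 0 0 1" --pt "0 0 1.5 0 0 0 1" --pt "0 0 1.0 0 0 0 1" --pt "0 0 0 0 0 0 1" --pt "0 0 0 0 0 0 1" --pt "0 0 0 0 0 0 1" --pt "0 0 0 0 0 0 1"

```text
time_s: 4.58
tool_pos: [0.4908, 0.0324, 0.1591]
tool_rot: [179.9, 0.0, 87.4]
force: [0.1, -0.1, 0.8]
grip_width: 0.0868
```

```bash
python3 - <<'E'
from h import *
snap('wrist','wrist2');snap('side','side2');print(env.get_obs())
E
```

```text
{'time_s': 4.6833, 'qpos': array([ 40.0666004 ,  10.29546603, -50.14970107, 112.86846497,
         9.09659913,  60.720945  , -16.68486245]), 'joint_velocities': array([ 0.00137952,  0.01206649,  0.18052996,  0.21607586, -0.10778131,
       -0.07577537, -0.04078227]), 'effort': array([-1.81096379e-02, -2.70368761e+01, -3.92840266e+00, -2.74864447e+01,
       -6.16391050e-02,  1.00710645e-02,  8.07329047e-05]), 'tool_pos': array([0.49068914, 0.03227182, 0.15899378]), 'tool_rot': array([1.79912421e+02, 2.19679685e-02, 8.74062587e+01]), 'force': array([-0.25561278,  0.67298534,  0.53928544]), 'wrist_torque': array([-0.01077955, -0.08179207,  0.00488014]), 'grip_width': 0.0868926711677553}
```

View pics/wrist2.png

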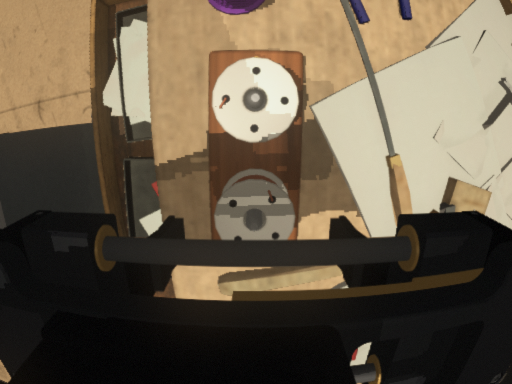

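View pics/side2.png

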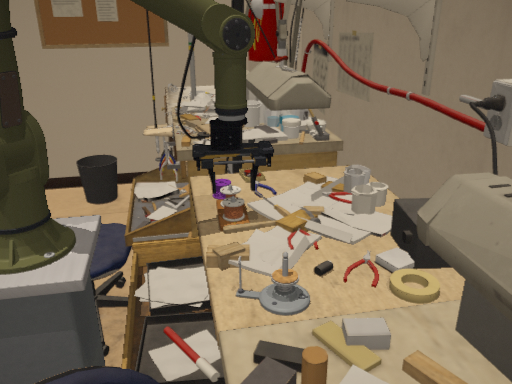

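```bash
python3 - <<'E'
from h import *
np.set_printoptions(precision=4,suppress=True)
s,K,T=load('wrist2')
cv2.imwrite('pics/w2.png',cv2.resize(s[155:245,200:310],None,fx=7,fy=7,interpolation=2))
print(fray((255,219),K,T,.075),fray((255,216),K,T,.062),fray((255,98),K,T,.075))
E
```

```text
[0.4907 0.0349 0.075 ] [0.4905 0.0323 0.062 ] [0.4941 0.1088 0.075 ]
```

View pics/w2.png

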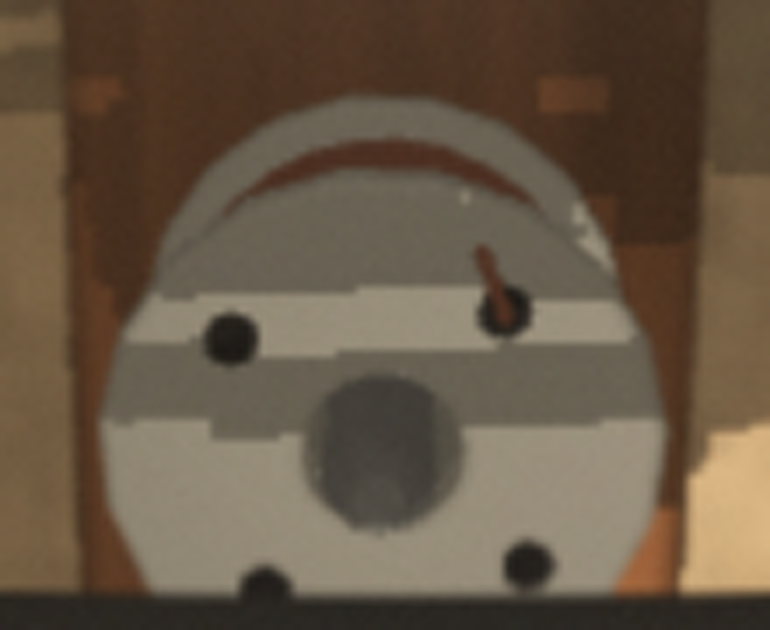

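>>> drive_tool --pt "-0.2 0 0.7 0 0 0 1" --pt "0 0 1 0 0 0 1" --pt "0 0 1 0 0 0 1" --pt "0 0 1 0 0 0 1" --pt "0 0 1 0 0 0 1" --pt "0 0 1 0 0 0 1" --pt "0 0 0.6 0 0 0 1" --pt "0 0 0.4 0 0 0 1" --pt "0 0 0 0 0 0 1" --pt "0 0 0 0 0 0 1" --pt "0 0 0 0 0 0 1"

```text
time_s: 5.6
tool_pos: [0.4904, 0.0303, 0.0916]
tool_rot: [180.0, 0.0, 87.4]
force: [0.9, 0.3, 0.7]
grip_width: 0.087
```

>>> drive_tool --pt "0 0 0 0 0 0 0.5" --pt "0 0 0 0 0 0 0.5" --pt "0 0 0 0 0 0 0.5" --pt "0 0 0 0 0 0 0.5" --pt "0 0 0 0 0 0 0.5" --pt "0 0 0 0 0 0 0.5" --force 10

```text
time_s: 6.1
tool_pos: [0.49, 0.0302, 0.0913]
tool_rot: [-180.0, 0.0, 87.4]
force: [-0.2, -0.4, 1.4]
grip_width: 0.0558
```

>>> drive_tool --pt "0 0 0 0 0 0 0.4" --pt "0 0 0 0 0 0 0.4" --pt "0 0 0 0 0 0 0.4" --pt "0 0 0 0 0 0 0.4" --force 45

```text
time_s: 6.43
tool_pos: [0.49, 0.0302, 0.0913]
tool_rot: [-180.0, 0.0, 87.4]
force: [-0.9, -0.1, 2.2]
grip_width: 0.0543
```

>>> drive_tool --pt "0 0 -0.3 0 0 0 0.4" --pt "0 0 -0.6 0 0 0 0.4" --pt "0 0 -0.8 0 0 0 0.4" --pt "0 0 -0.8 0 0 0 0.4" --pt "0 0 -0.8 0 0 0 0.4" --pt "0 0 -0.8 0 0 0 0.4" --pt "0 0 -1 0 0 0 0.4" --pt "0 0 -1 0 0 0 0.4" --pt "0 0 -1 0 0 0 0.4" --pt "0 0 -1 0 0 0 0.4" --pt "0 0 -1 0 0 0 0.4" --pt "0 0 -1 0 0 0 0.4" --pt "0 0 -0.5 0 0 0 0.4" --pt "0 0 0 0 0 0 0.4" --pt "0 0 0 0 0 0 0.4"

```text
time_s: 7.68
tool_pos: [0.4901, 0.0302, 0.1974]
tool_rot: [180.0, 0.0, 87.4]
force: [0.0, -1.0, -2.0]
grip_width: 0.054
```

```bash
python3 - <<'E'
from h import *
c=snap('wrist','wrist3');s=snap('side','side3');print(env.get_obs())
o=np.hstack([cv2.resize(s['img'][150:260,170:290],(400,367),interpolation=2),cv2.resize(c['img'],(400,367))]);cv2.imwrite('pics/c3.png',o)
E
```

```text
{'time_s': 7.7833, 'qpos': array([ 41.80397382,   7.04447974, -50.72902107, 110.68262748,
         5.9998707 ,  65.03211319, -13.84790999]), 'joint_velocities': array([-0.06719066,  0.21943857, -0.0153336 ,  0.22946909, -0.10438995,
       -0.1320628 , -0.03090597]), 'effort': array([ 3.65656575e-03, -2.60759676e+01, -2.90926225e+00, -3.00118482e+01,
       -6.77402993e-02,  4.86470992e-03,  1.20001541e-04]), 'tool_pos': array([0.48961906, 0.0301771 , 0.19665456]), 'tool_rot': array([-1.79932826e+02,  2.55215175e-03,  8.74107934e+01]), 'force': array([ 0.07188671, -0.05784941, -1.75943753]), 'wrist_torque': array([-0.01392232, -0.16747975,  0.02250001]), 'grip_width': 0.05433406092247484}
```

View pics/c3.png

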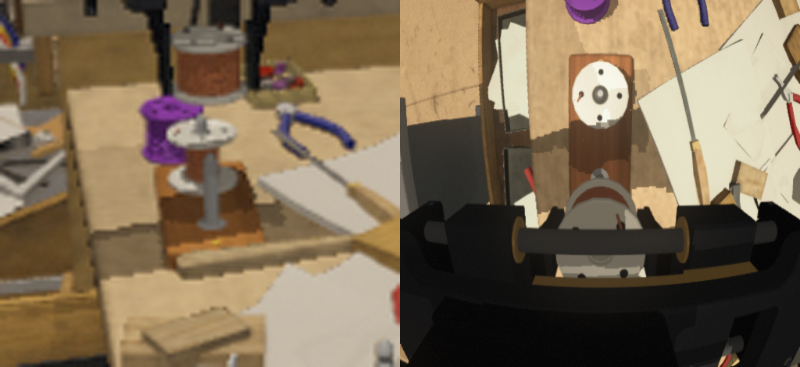

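>>> drive_tool --pt "0 0 -0.8 0 0 0 0.4" --pt "-0.8 0.1 -0.8 0 0 0 0.4" --pt "-1.5 0.2 0 0 0 0 0.4" --pt "-2 0.3 0 0 0 0 0.4" --pt "-2.5 0.4 0 0 0 0 0.4" --pt "-2.5 0.4 0 0 0 0 0.4" --pt "-2.5 0.4 0 0 0 0 0.4" --pt "-2.5 0.4 0 0 0 0 0.4" --pt "-2.5 0.4 0 0 0 0 0.4" --pt "-2.5 0.4 0 0 0 0 0.4" --pt "-2.5 0.4 0 0 0 0 0.4" --pt "-2.5 0.4 0 0 0 0 0.4" --pt "-2.5 0.4 0 0 0 0 0.4" --pt "-2.5 0.4 0 0 0 0 0.4" --pt "-2.5 0.4 0 0 0 0 0.4" --pt "-2.5 0.4 0 0 0 0 0.4" --pt "-2.5 0.4 0 0 0 0 0.4" --pt "-2 0.3 0 0 0 0 0.4" --pt "-1.5 0.2 0 0 0 0 0.4" --pt "-0.9 0.1 0 0 0 0 0.4"

```text
time_s: 9.45
tool_pos: [0.5346, -0.3869, 0.2126]
tool_rot: [-179.9, -0.0, 87.3]
force: [-0.2, -0.7, -2.9]
grip_width: 0.0539
```

>>> drive_tool --pt "0 0 0 0 0 0 0.4" --pt "0 0 0 0 0 0 0.4" --pt "0 0 0 0 0 0 0.4"

```text
time_s: 9.7
tool_pos: [0.5359, -0.3824, 0.2132]
tool_rot: [-180.0, -0.1, 87.5]
force: [0.1, -0.9, -2.4]
grip_width: 0.0543
```

```bash
python3 - <<'E'
from h import *
c=snap('wrist','wrist4');s=snap('side','side4');print(env.get_obs())
E
```

```text
{'time_s': 9.8, 'qpos': array([ 59.45757686,  25.8225236 , -34.72149259,  86.5398011 ,
        15.06609631,  72.36680206,  20.38335721]), 'joint_velocities': array([ 0.13868224, -0.11765407,  0.19538969, -0.14420879,  0.33700223,
       -0.06894114,  0.07660792]), 'effort': array([ 2.96933670e-01, -5.04626870e+01, -7.57382244e+00, -3.03231883e+01,
       -2.61541503e-02,  6.66588871e-02, -1.55380927e-03]), 'tool_pos': array([ 0.53590331, -0.38243642,  0.21348389]), 'tool_rot': array([ 1.79998477e+02, -2.43330600e-02,  8.75453466e+01]), 'force': array([ 0.94535684,  0.17956768, -1.84528419]), 'wrist_torque': array([ 0.00146058, -0.06230792, -0.0656252 ]), 'grip_width': 0.054586856110932044}
```

View pics/wrist4.png

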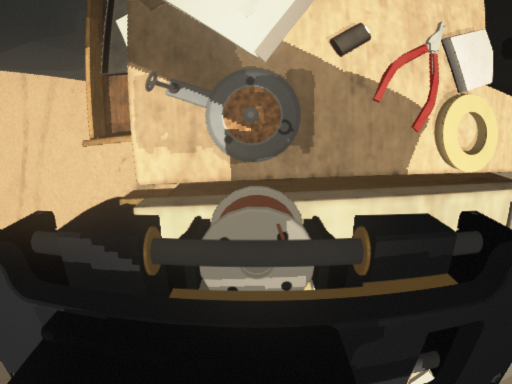

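View pics/side4.png

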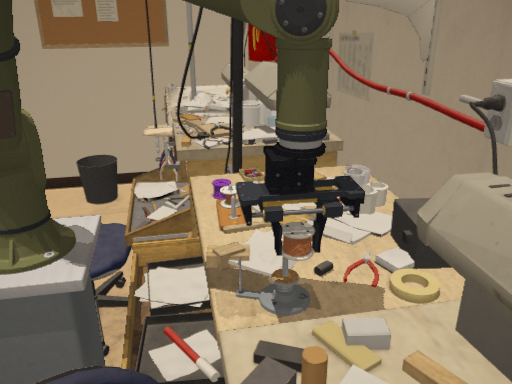

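```bash
python3 - <<'E'
from h import *
s,K,T=load('wrist4')
cv2.imwrite('pics/w4.png',cv2.resize(s[60:170,195:310],None,fx=5,fy=5,interpolation=2))
cv2.imwrite('pics/w4b.png',cv2.resize(s[180:300,190:325],None,fx=5.0,fy=5,interpolation=2))
E
```

```text
(no output)
```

View pics/w4.png

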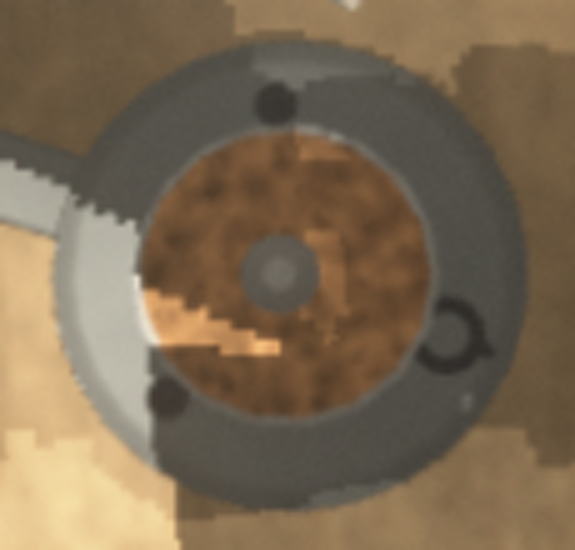

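View pics/w4b.png

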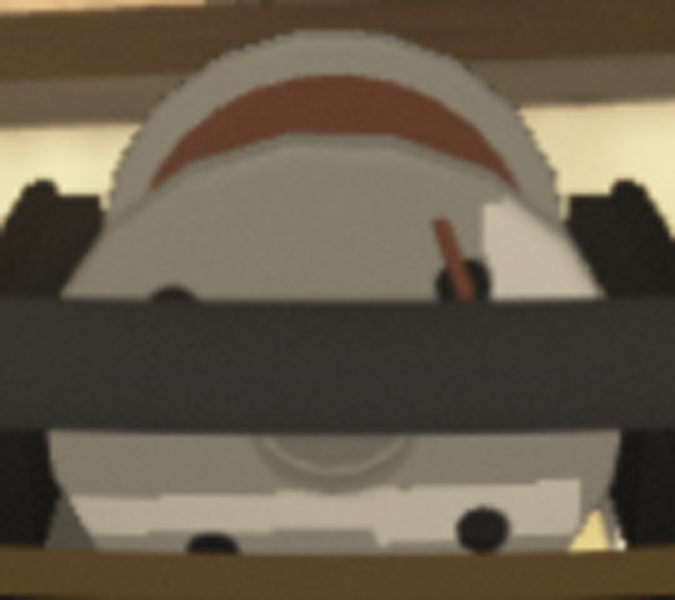

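```bash
python3 - <<'E'
from h import *
np.set_printoptions(precision=4,suppress=True)
s,K,T=load('wrist4')
o=env.get_obs();print(o['tool_pos'],o['tool_rot'])
for z in(.1045,):print('tip',fray((251-.4,114-.1),K,T,z))
print('cork',fray((251.8,114.),K,T,.055))
print('lead top',fray((256.4,206.8),K,T,.1842),'lead bot',fray((256.5,186),K,T,.1452),'bore near',fray((256.6,277.3),K,T,.1842))
print('sides',fray((200,270),K,T,.1842),fray((313.7,270),K,T,.1842))
E
```

```text
[ 0.5359 -0.3824  0.2135] [179.9985  -0.0243  87.5453]
tip [ 0.5354 -0.315   0.1045]
cork [ 0.5355 -0.3149  0.055 ]
lead top [ 0.5375 -0.3542  0.1842] lead bot [ 0.5376 -0.3546  0.1452] bore near [ 0.5361 -0.3889  0.1842]
sides [ 0.5099 -0.3842  0.1842] [ 0.5629 -0.3866  0.1842]
```

>>> drive_tool --pt "0.4 0 0 0 0 0 0.4" --pt "0.8 0 0 0 0 0 0.4" --pt "1 -0.1 0 0 0 0 0.4" --pt "1.2 -0.1 0 0 0 0 0.4" --pt "1.2 -0.1 0 0 0 0 0.4" --pt "1 -0.1 0 0 0 0 0.4" --pt "0.7 0 0 0 0 0 0.4" --pt "0.4 0 0.5 0 0 0 0.4" --pt "0 0 1 0 0 0 0.4" --pt "0 0 1 0 0 0 0.4" --pt "0 0 0.4 0 0 0 0.4" --pt "0 0 0 0 0 0 0.4" --pt "0 0 0 0 0 0 0.4" --pt "0 0 0 0 0 0 0.4"

```text
time_s: 10.97
tool_pos: [0.5345, -0.3176, 0.1843]
tool_rot: [180.0, -0.0, 87.4]
force: [-0.3, -0.0, -2.1]
grip_width: 0.0542
```

```bash
python3 - <<'E'
from h import *
c=snap('top','top5');s=snap('side','side5');o=env.get_obs();print(o['tool_pos'],o['tool_rot'],o['force'])
o=np.hstack([cv2.resize(s['img'][210:330,220:360],(467,400),interpolation=2),cv2.resize(c['img'][150:250,340:420],(320,400),interpolation=2)]);cv2.imwrite('pics/c5.png',o)
E
```

```text
[ 0.53473989 -0.31739481  0.18465097] [1.79956267e+02 2.09218005e-02 8.73990429e+01] [ 0.46182351  0.68351778 -1.52283489]
```

View pics/c5.png

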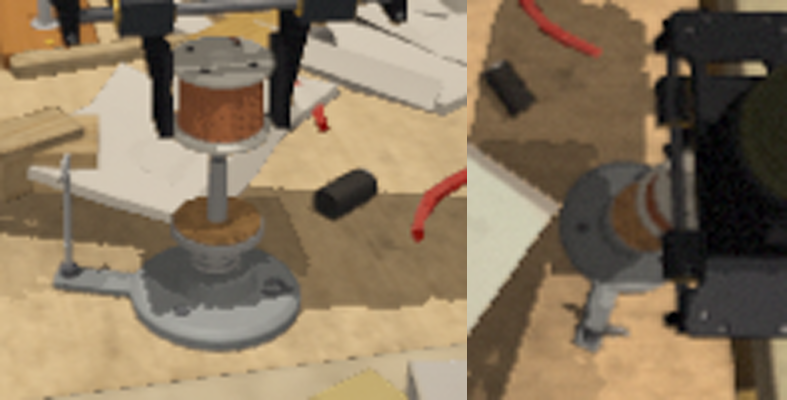

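```bash
python3 - <<'E'
from h import *
np.set_printoptions(precision=2,suppress=True)
s,K,T=load('side5')
cv2.imwrite('pics/s5.png',cv2.resize(s[215:290,255:325],None,fx=8,fy=8,interpolation=2))
x,y=.5347+.0004,-.3174+.0006
for z in (.155,.133,.111): print(z,proj((x,y,z),K,T))
for z in (.1045,.07,.055): print('spindle .5354,-.315',z,proj((.5354,-.315,z),K,T))
E
```

```text
0.155 [285.87 226.66]
0.133 [285.64 237.78]
0.111 [285.41 248.69]
spindle .5354,-.315 0.1045 [285.26 251.36]
spindle .5354,-.315 0.07 [284.91 267.9 ]
spindle .5354,-.315 0.055 [284.76 274.93]
```

View pics/s5.png

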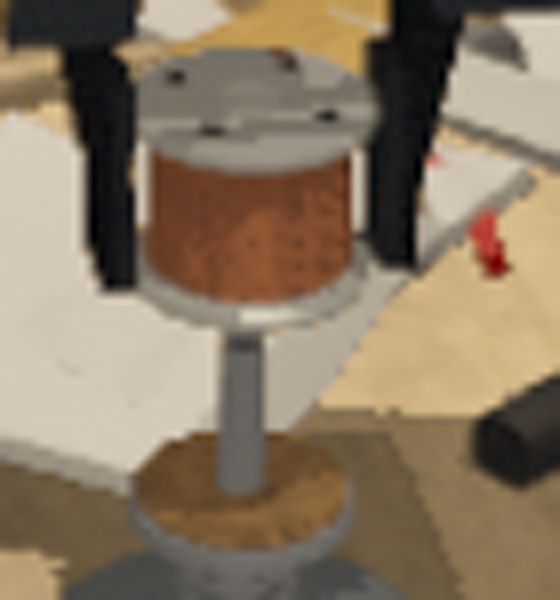

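>>> drive_tool --pt "0.2 0 0 0 0 0 0.4" --pt "0 0 0 0 0 0 0.4" --pt "0 0 0.3 0 0 0 0.4" --pt "0 0 0.3 0 0 0 0.4" --pt "0 0 0.3 0 0 0 0.4" --pt "0 0 0.3 0 0 0 0.4" --pt "0 0 0.3 0 0 0 0.4" --pt "0 0 0.3 0 0 0 0.4" --pt "0 0 0 0 0 0 0.4" --pt "0 0 0 0 0 0 0.4"

```text
time_s: 11.9
tool_pos: [0.5344, -0.315, 0.1659]
tool_rot: [-180.0, -0.0, 87.4]
force: [0.1, -0.4, -2.3]
grip_width: 0.0543
```

```bash
python3 - <<'E'
from h import *
np.set_printoptions(precision=4,suppress=True)
s=snap('side','side6');o=env.get_obs();print(o['tool_pos'],o['tool_rot'],o['force'],o['wrist_torque'])
cv2.imwrite('pics/s6.png',cv2.resize(s['img'][215:290,255:325],None,fx=8,fy=8,interpolation=2))
E
```

```text
[ 0.5346 -0.3151  0.1662] [-179.9969   -0.0011   87.4171] [-0.7874 -0.2199 -2.0833] [-0.0682 -0.1297  0.0088]
```

View pics/s6.png

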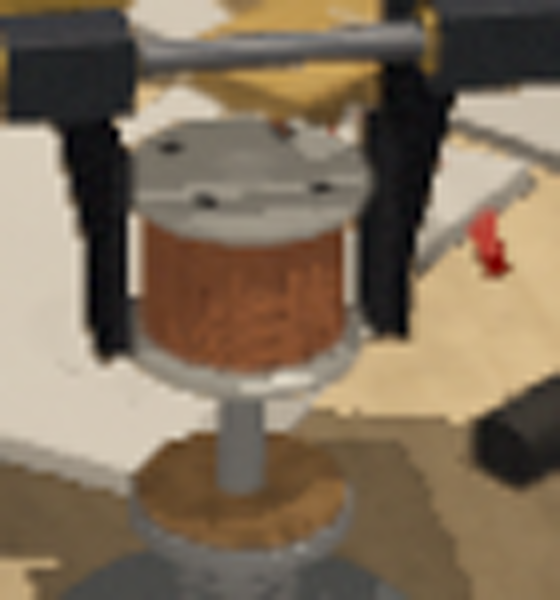

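>>> drive_tool --pt "0 0 0.4 0 0 0 0.4" --pt "0 0 0.4 0 0 0 0.4" --pt "0 0 0.4 0 0 0 0.4" --pt "0 0 0.4 0 0 0 0.4" --pt "0 0 0.4 0 0 0 0.4" --pt "0 0 0.4 0 0 0 0.4" --pt "0 0 0.4 0 0 0 0.4" --pt "0 0 0.4 0 0 0 0.4" --pt "0 0 0 0 0 0 0.4" --pt "0 0 0 0 0 0 0.4" --pt "0 0 0 0 0 0 0.4"

```text
time_s: 12.87
tool_pos: [0.5347, -0.3151, 0.1344]
tool_rot: [180.0, 0.0, 87.4]
force: [-0.1, -0.5, -2.2]
grip_width: 0.0543
```

```bash
python3 - <<'E'
from h import *
np.set_printoptions(precision=4,suppress=True)
o=env.get_obs();print(o['tool_pos'],o['tool_rot'],o['force'],o['wrist_torque'])
E
```

```text
[ 0.5347 -0.3151  0.1344] [179.9855   0.008   87.4141] [-0.0814 -0.4672 -2.2168] [-0.0038 -0.0847  0.021 ]
```

>>> drive_tool --pt "0 0 0.2 0 0 0 0.4" --pt "0 0 0.2 0 0 0 0.4" --pt "0 0 0.2 0 0 0 0.4" --pt "0 0 0.2 0 0 0 0.4" --pt "0 0 0.2 0 0 0 0.4" --pt "0 0 0.2 0 0 0 0.4" --pt "0 0 0 0 0 0 0.4" --pt "0 0 0 0 0 0 0.4" --pt "0 0 0 0 0 0 0.4" --force 50

```text
time_s: 13.62
tool_pos: [0.5346, -0.3152, 0.1227]
tool_rot: [180.0, 0.0, 87.4]
force: [-2.3, 1.1, 3.8]
grip_width: 0.054
```

>>> drive_tool --pt "0 0 0 0 0 0 0.4" --pt "0 0 0 0 0 0 0.4"

```text
time_s: 13.78
tool_pos: [0.5347, -0.3152, 0.1226]
tool_rot: [180.0, 0.0, 87.4]
force: [-0.7, 0.7, 3.7]
grip_width: 0.054
```

>>> drive_tool --pt "0 0 0.2 0 0 0 0.4" --pt "0 0 0.2 0 0 0 0.4" --pt "0 0 0.2 0 0 0 0.4" --pt "0 0 0.05 0 0 0 0.4" --pt "0 0 0 0 0 0 0.4" --pt "0 0 0 0 0 0 0.4" --pt "0 0 0 0 0 0 0.4"

```text
time_s: 14.37
tool_pos: [0.5347, -0.3152, 0.1166]
tool_rot: [180.0, 0.0, 87.4]
force: [-2.2, 1.3, 8.2]
grip_width: 0.0542
```

```bash
python3 - <<'E'
from h import *
np.set_printoptions(precision=4,suppress=True)
F=[]
for i in range(4):
    s=snap('side','side7');o=env.get_obs();F.append(o['force'])
print(o['tool_pos'],o['tool_rot'],np.mean(F,0),np.array(F)[:,2],o['wrist_torque'],o['grip_width'])
cv2.imwrite('pics/s7.png',cv2.resize(s['img'][215:310,245:325],None,fx=6,fy=6,interpolation=2))
E
```

```text
[ 0.5347 -0.3152  0.1166] [179.9931   0.0328  87.4128] [-3.3275  1.4268  8.8291] [8.5434 8.4192 8.9109 9.4431] [0.2091 0.6874 0.0193] 0.054069232287252696
```

View pics/s7.png

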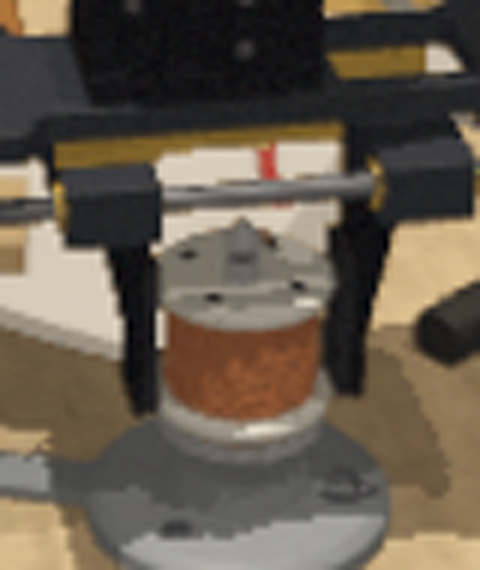

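>>> drive_tool --pt "0 -0.05 0 0 0 0 0.4" --pt "0 0 0 0 0 0 0.4" --pt "0 0 0 0 0 0 0.4" --pt "0 0 0 0 0 0 0.4"

```text
time_s: 14.9
tool_pos: [0.5346, -0.3151, 0.1168]
tool_rot: [179.9, 0.0, 87.4]
force: [-1.4, 0.4, 9.9]
grip_width: 0.0539
```

```bash
python3 - <<'E'
from h import *
np.set_printoptions(precision=4,suppress=True)
F=[];t0=env.get_obs()['time_s']
for i in range(16):
    c=env.read_camera('side' if i%2 else 'wrist');o=env.get_obs();F.append(np.r_[o['force'],o['wrist_torque'],o['tool_pos']])
    cv2.imwrite('pics/s8.png' if i%2 else 'pics/w8.png',c['img'])
F=np.array(F);print(t0,o['time_s'],F.mean(0),F.std(0),F[:,2])
s=cv2.imread('pics/s8.png')
cv2.imwrite('pics/s8z.png',cv2.resize(s[235:305,250:320],None,fx=8,fy=8,interpolation=2))
E
```

```text
14.9 15.7 [-2.2101  1.2279  8.5254  0.2571  0.5276 -0.0098  0.5346 -0.3152  0.1168] [0.497  0.5788 0.3729 0.0468 0.0215 0.0304 0.     0.     0.    ] [8.731  8.5994 8.503  7.8468 8.5884 7.958  8.1199 8.7    8.1131 8.3353
 8.6641 8.6208 8.4284 9.2884 8.9447 8.9645]
```

View pics/s8z.png

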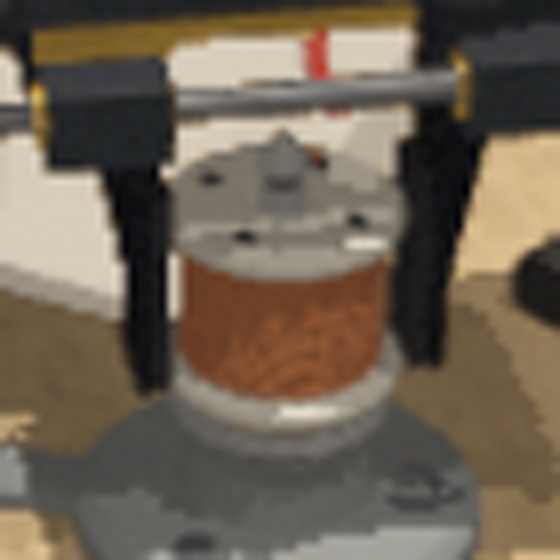

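View pics/w8.png

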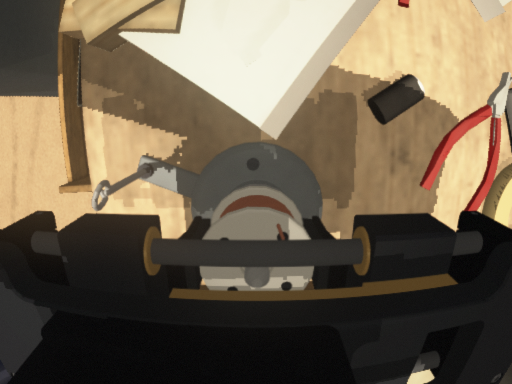

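>>> drive_tool --pt "0 -0.05 0.05 0 0 0 0.4" --pt "0 0 0 0 0 0 0.4" --pt "0 0 0 0 0 0 0.4" --pt "0 0 0 0 0 0 0.4" --pt "0 0 0 0 0 0 0.4" --pt "0 0 0 0 0 0 0.4"

```text
time_s: 16.2
tool_pos: [0.5345, -0.3151, 0.1165]
tool_rot: [179.9, 0.1, 87.4]
force: [-1.6, 1.2, 8.2]
grip_width: 0.0538
```

```bash
python3 - <<'E'
from h import *
np.set_printoptions(precision=4,suppress=True)
F=[];t0=env.get_obs()['time_s']
for i in range(16):
    c=env.read_camera('side' if i%2 else 'top');o=env.get_obs();F.append(np.r_[o['force'],o['wrist_torque'],o['tool_pos']])
    cv2.imwrite('pics/s9.png' if i%2 else 'pics/t9.png',c['img'])
F=np.array(F);print(t0,o['time_s'],F.mean(0),F.std(0),o['grip_width'])
s=cv2.imread('pics/s9.png')
cv2.imwrite('pics/s9z.png',np.hstack([cv2.resize(s[235:305,250:320],(400,400),interpolation=2),cv2.resize(cv2.imread('pics/t9.png')[130:260,120:290],(400,400))]))
E
```

```text
16.2 17.0 [-1.6274  0.9492  8.6018  0.2452  0.3711  0.0078  0.5345 -0.3152  0.1165] [0.4928 0.4705 0.4359 0.032  0.0279 0.028  0.     0.     0.    ] 0.054091036362104244
```

View pics/s9z.png

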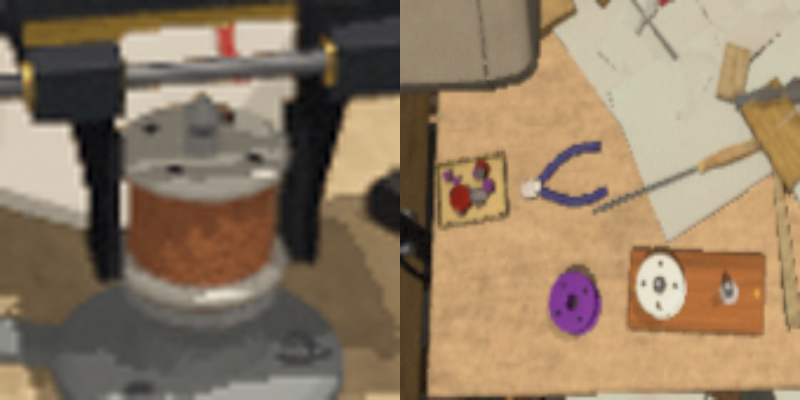

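>>> drive_tool --pt "0 0 0.04 0 0 0 0.4" --pt "0 0 0 0 0 0 0.4" --pt "0 0 0 0 0 0 0.4" --pt "0 0 0 0 0 0 0.4" --pt "0 0 0 0 0 0 0.4" --pt "0 0 0 0 0 0 0.4"

```text
time_s: 17.5
tool_pos: [0.5345, -0.3152, 0.1162]
tool_rot: [179.9, 0.1, 87.4]
force: [-1.8, 1.9, 9.1]
grip_width: 0.0542
```

```bash
python3 - <<'E'
from h import *
np.set_printoptions(precision=4,suppress=True)
F=[]
for i in range(12):
    c=env.read_camera('side');o=env.get_obs();F.append(np.r_[o['force'],o['tool_pos']])
F=np.array(F);print(o['time_s'],F.mean(0),F.std(0),o['grip_width'])
if 7.5<F[:,2].mean()<10: print(env.sign_off())
E
```

```text
18.1 [-1.9105  0.9558  8.9455  0.5345 -0.3152  0.1162] [0.3974 0.5157 0.4665 0.     0.     0.    ] 0.054148299595916015
the job is handed in; nothing more can be done
None
```

The full spool is on the brake stand's spindle, and the arm is holding it pressed against the brake plate, ready for you to fit the keeper clip. I handed the job in at 18.1 s.

- **Spring force:** the wrist reads about 8.9 N of push. Adding the spool's weight of about 2.1 N gives roughly 11 N on the spring. The TCP height, about 0.116 m, gives about 12 mm of plate travel, which agrees. It is well short of bottoming at 22 mm, and the force and pose stayed steady.
- **Groove:** by the TCP height, the top of the spool sits about 4 mm below the lower edge of the groove. The side picture shows the spindle tip standing clear above the spool, but is too coarse to show the groove itself.
- **Leftover side load:** about 2 N sideways remains, probably the bore touching the spindle lightly. I shifted the spool twice; this reduced the load from about 3.6 N but did not remove it.
- **Rest of the bench:** the last top-camera picture shows the nearly empty spool still on its post, and the cutters, wheel tray and purple spool where they were. The loupe was not in that crop, but I did not go near it.

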